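# Extend the pan rest and park the coffee pot on it

## Task

Pull the sliding rack of the pan rest out by its black handle bar until the round lock button pops up through the hole in the steel housing. Then pick up the coffee pot and stand it upright in the middle of the pulled-out bars, between the housing and the handle bar, without dropping or tipping it, and let go. Leave the jar, the mug and the capsule box where they are.

Things in the scene. Friction and masses are not known exactly. Their poses are not given: they have to be found in the camera images.
- rest: Housing of the extendable pan rest: flat steel box 160 x 100 mm, 31 mm high, stuck immovably to the worktop on suction feet. Origin: on the worktop under the housing's middle. Its +x axis is level and is the direction in which the rack slides out; z up. In its top, 60 mm along +x from the origin, is a 22 mm square hole through which the lock button rises.
- extension (a joint): How far the rack is slid out of the housing, in m: 0 fully in, 0.115 lock position (2 mm play either way), 0.117 hard stop. Starts between 0 and 0.03, slides with 3 to 5 N of friction and stays where it is left; near the lock position the button snaps up by itself and then the rack cannot go back in.
- lock (a joint): Height of the spring-loaded lock button, a black disc 18 mm in diameter riding on the rack, in m: about 0 while held down, hidden under the housing's top plate; about 0.010 when it has popped up through the hole, standing about 6 mm above the housing.
- handle (a point): Centre of the rack's handle: a level black round bar, 12 mm in diameter, 84 mm long, across the sliding direction (along the rest's y), 62 mm above the worktop on two thin posts 64 mm apart. It lies 110 mm plus the extension along the rest's +x from the rest's origin. Its axes are parallel to the rest's. It moves with the rack.
- bay (a point): Middle of the pot's place on the rack: midway between its two parallel 10 mm round steel bars (64 mm apart, along the sliding direction), level with their tops, 23 mm above the worktop, 75 mm behind the handle bar; moves with the rack. When locked it is 150 mm along the rest's +x from its origin, about 70 mm clear to either end. The housing's top is 8 mm above the bars.
- pot: Stove-top coffee pot of bare aluminium, 152 mm high, about 0.45 kg: base 88 mm in diameter, narrow waist, lid 74 mm wide at 106 mm height, upright black knob on top; black side handle reaching 72 mm from the axis along the pot's +x, 60 to 106 mm above its foot. Origin: centre of the underside; z up. Starts left or right of the rest, any yaw; the jar is on the other side.
- pot_knob (a point): Grasp point on the pot's knob, on the pot's axis 138 mm above its underside. The knob is a plain black cylinder 24 mm in diameter, from 116 to 152 mm above the pot's underside; the lid slopes away below it.
- jar: White ceramic storage jar with a wooden cap, 80 mm in diameter, 110 mm high, bystander. Origin: centre of its underside.
- mug: White ceramic mug, 80 mm in diameter, 85 mm high, bystander beyond the rest. Origin: centre of its underside.
- capsule_box: Clear plastic open box with coffee capsules, 100 x 160 mm, 60 mm high, bystander beyond the rest. Origin: centre of its underside.
There are look-alikes about, which are no part of the job. Leave any orange look-alike of the pot alone. What is shaped like the rest but red is not meant.

How it is judged:
By the outcome, as a careful person would: the job done as asked, in the order asked, and still so for the second after the job is handed in, with the robot touching nothing.
It also fails if it takes over 56 s, if anything falls off the work surface, if the arm or the gripper's body presses on something with over 40 N, if the wrist force passes 120 N, or if a joint passes its speed limit or range.

## Robot

A 6-joint arm with a two-finger parallel gripper is mounted at the origin on the work surface. World frame = base frame: x ahead of the robot, y to its left, z up, the work surface at z = 0. Lengths are in m, angles in rad, forces in N, time in s.
With the tool pointing down it reaches from about 0.35 to 0.85 m from the base axis. Payload 8.1 kg.
Tool frame: the origin (TCP) lies at the centre of the arm's flange, where the gripper is bolted on; the fingertips stand 186 mm ahead of it and the grasp point (between the pads) lies 167 mm ahead of it (robot.grasp_offset is the distance from the TCP to the grasp point, in m); z points along the fingers, y is the line along which they close (so a half turn about z gives the same grasp; the last joint's range is limited). The gripper opens to 93 mm and grips with 3 to 60 N. Pads are 15 mm wide; open, the fingers measure 128 mm over their backs; the gripper's body (75 mm by 188 mm) begins 65 mm behind the grasp point.
Start: joints at [1.039, 0.13, 1.488, -0, 1.523, -0.085], TCP at [0.259, 0.541, 0.405] pointing down, gripper open.
Joint ranges: [-2.96, 2.96], [-0.89, 2.26], [0.02, 2.5], [-1.34, 4.48], [0, 2.73], [-2.66, 2.66]. Speed limits (rad/s): [2.39, 2.39, 2.79, 3.14, 3.14, 3.14].

## Interface

Orientations are given as a rotation vector (axis times angle).
In Python, from plant import robot gives the robot as it stands.
- The arm moves only by the tool drive_tool, never from a script. Its argument "moves" is one flat list of numbers, 7 for each row, row after row: the finger opening in mm, from 0 to 93, then the shift along the tool's x, y, z in mm, then the turn, a rotation vector about the tool's x, y, z in degrees. A call has 1 to 8 rows; each row shifts and turns the commanded pose from where the row before left it, along the tool's axes as they then stand; what a row does not reach is not made up. A row lasts 1/10 s, in which the tool goes at most 50 mm and 8.59 degrees, less where a joint would pass 70% of its speed; a pose out of reach is approached as far as the arm can. A call is refused whole if a number of a shift passes 50 or a number of a turn 8.59, either way. A call with a gripper value outside its range is refused whole. The fingers move at their own pace and stop on an object; "grip_force" is the grip in N (left out, the last holds). Time passes only in rows, so rows that do not move let the fingers close. It gives the time, the measured TCP pose, the force, the opening and the grip force at its end, in the units of the state.
- robot.read_state(): the state, without advancing time (a new reading comes with each control period).
- robot.read_camera(name): name is "scene" or "side" or "wrist"; returns a dict with "color" (420x560x3 uint8, red, green, blue), "depth" (420x560 float32, m along the optical axis (not along the pixel's ray), 0 where there is no reading), "mtx" (3x3 intrinsics, pixels), "dist_coeffs" ([k1, k2, p1, p2, k3] as OpenCV has them; the pictures are not rectified), "R" (3x3) and "t" (3): a world point X has camera coordinates R X + t. Camera axes: x right, y down, z forward; pixel columns grow to the right and rows downward; lengths in m; the calibration is good to about 2 mm. A picture is of the moment at which its call begins.
- robot.close_job(): hands the job in; it is judged then, once.
The state is a dict: "t": time; "q": joint angles; "dq": joint speeds; "joint_torque": joint torques, N m; "tool_pos": TCP position; "orientation": TCP orientation; "force": force on the tool from outside, world axes, zero at the start; "wrist_torque": the same for the moment, N m; "opening": finger opening in m; "gripper_force": force on a finger pad.
Only numpy, scipy, OpenCV 4.12 (cv2) and the standard library are available. Lean on these libraries where they do the work, as an engineer would, in place of code of your own. Each camera call takes 0.05 s, during which the arm holds its last target. There are 200 camera calls.

## Working session

There is one attempt and no reset: what is moved stays moved. The work goes in short steps, Python scripts to look and compute and a tool call to move; the robot and the scene stay as the last step left them, time stands still between calls to the robot, and variables do not carry over. Pictures are saved under pics/ and viewed, at most 10 in all, crops included, and the job is handed in when it is done.

Besides the shell and the picture viewer there is one more tool, called as name(argument=value, ...) on one line, values as JSON. drive_tool: Moves the arm, as the interface text tells. Its arguments: {"type":"object","properties":{"moves":{"type":"array","items":{"type":"number"}},"grip_force":{"type":"number"}},"required":["moves"]}

```bash
mkdir -p pics
cat > h.py <<'E'
import numpy as np, cv2
from plant import robot
from scipy.spatial.transform import Rotation as Rn
def cam(n,save=None):
    c=robot.read_camera(n)
    if save: cv2.imwrite('pics/'+save,c['color'][:,:,::-1])
    return c
def cloud(c):
    h,w=c['depth'].shape
    u,v=np.meshgrid(np.arange(w),np.arange(h))
    p=cv2.undistortPoints(np.stack([u,v],-1).reshape(-1,1,2).astype(float),c['mtx'],c['dist_coeffs']).reshape(h,w,2)
    d=c['depth'][...,None]
    X=np.concatenate([p*d,d],-1)
    return (X-c['t'])@c['R']
def st():
    s=robot.read_state(); R=Rn.from_rotvec(s['orientation']).as_matrix()
    print('t',s['t'],'tcp',np.round(s['tool_pos'],4),'open',s['opening'],'F',np.round(s['force'],1)); print(np.round(R,3)); print(np.round(s['q'],3)); return s,R
E
python3 - <<'E'
from h import *
st()
a=cam('scene')
b=cam('side')
np.savez('a.npz',**a);np.savez('b.npz',**b)
cv2.imwrite('pics/1.png',a['color'][:,:,::-1]);cv2.imwrite('pics/2.png',b['color'][:,:,::-1])
E
```

```text
t 0.0 tcp [0.2591 0.5409 0.4037] open 0.09312009067340522 F [ 0.5  0.3 -0.4]
[[-0.902  0.432 -0.001]
 [ 0.432  0.902 -0.002]
 [ 0.    -0.002 -1.   ]]
[ 1.039  0.131  1.489 -0.     1.523 -0.085]
```

View pics/1.png

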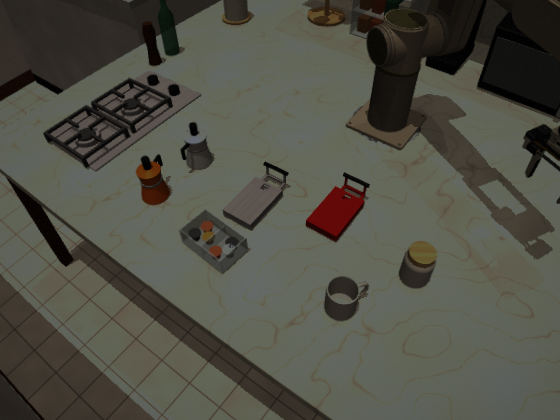

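View pics/2.png

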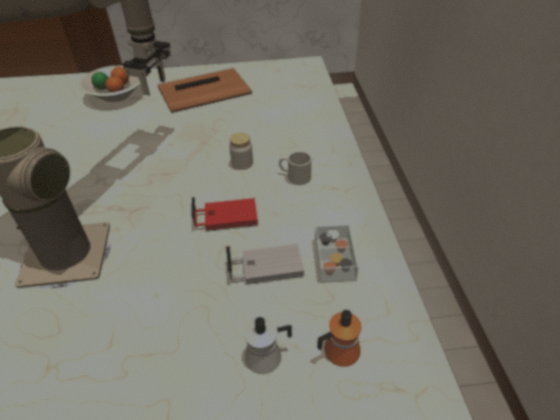

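The pictures show the grey rest at scene (255,198), with its handle at (276,170) pointing toward the robot. The aluminium pot's knob is at scene (194,128) and side (260,325). The red rest and the orange pot are decoys.

```bash
cat > m.py <<'E'
from h import *
def sel(P,c,r,z0,z1):
    m=(np.hypot(P[...,0]-c[0],P[...,1]-c[1])<r)&(P[...,2]>z0)&(P[...,2]<z1)
    return m
if __name__=='__main__':
  for f,px in(('a.npz',dict(house=(255,200),handle=(276,170),knob=(194,128),lid=(197,140),orange=(147,162))),('b.npz',dict(house=(273,264),handle=(229,262),knob=(260,325),orange=(346,318)))):
    c=dict(np.load(f));P=cloud(c)
    for k,(u,v) in px.items(): print(f,k,np.round(P[v,u],4))
    u,v=px['house'];h=P[v,u]
    m=sel(P,h,.13,.024,.038)
    pts=P[m][:,:2]; r=cv2.minAreaRect(pts.astype(np.float32)); print('top rect',r,len(pts))
    m=sel(P,h,.2,.055,.072)&(c['color'].max(-1)<60)
    n,l=cv2.connectedComponents(m.astype(np.uint8))
    for i in range(1,n):
        q=P[l==i]
        if len(q)>15: print('bar',len(q),q.mean(0),cv2.minAreaRect(q[:,:2].astype(np.float32)))
    u,v=px['knob'];k=P[v,u]
    q=P[sel(P,k,.04,.12,.17)];print('knob',len(q),q.mean(0),q.min(0),q.max(0))
    q=P[sel(P,k,.1,.06,.12)&(c['color'].max(-1)<60)];print('pothandle',len(q),q.mean(0),q.min(0),q.max(0))
    print('campos',-c['R'].T@c['t'])
E
python3 m.py
```

```text
a.npz house [ 0.5887 -0.1264  0.0325]
a.npz handle [ 0.4747 -0.1344  0.0591]
a.npz knob [ 0.5398 -0.396   0.1408]
a.npz lid [ 0.5518 -0.3779  0.1101]
a.npz orange [ 0.7289 -0.4007  0.1424]
top rect ((0.5699849724769592, -0.13462388515472412), (0.20455151796340942, 0.1039116159081459), 2.5785913467407227) 1473
bar 104 [ 0.47416931 -0.13625205  0.0643051 ] ((0.47290584444999695, -0.13886994123458862), (0.013740889728069305, 0.08627193421125412), 0.2692020535469055)
knob 89 [ 0.53990216 -0.39870751  0.14111381] [ 0.52439819 -0.41317763  0.12196516] [ 0.55140148 -0.38867504  0.15468872]
pothandle 263 [ 0.56439716 -0.38605476  0.08559583] [ 0.51233659 -0.42186815  0.06011162] [ 0.60855149 -0.36592973  0.11966159]
campos [1.25056821 0.4606321  1.02445536]
b.npz house [ 0.5888 -0.1512  0.0307]
b.npz handle [ 0.4714 -0.1583  0.0674]
b.npz knob [ 0.5363 -0.416   0.1503]
b.npz orange [ 0.7223 -0.4251  0.1519]
top rect ((0.5914304256439209, -0.1368323415517807), (0.2513290345668793, 0.10818096250295639), 1.794240117073059) 1670
bar 47 [ 0.47068644 -0.15182454  0.06738065] ((0.4707812964916229, -0.144429549574852), (0.006181780248880386, 0.0759863629937172), 0.23256638646125793)
knob 183 [ 0.53570489 -0.41017123  0.14379245] [ 0.52290668 -0.41869849  0.12011978] [ 0.54840266 -0.39299918  0.15615838]
pothandle 53 [ 0.59401704 -0.40215736  0.0981793 ] [ 0.57755778 -0.4057542   0.07508079] [ 0.60322771 -0.39754801  0.10707423]
campos [ 0.53546271 -0.97421874  1.01333449]
```

drive_tool(moves=[60, 0, 0, 0, 0, 0, 8, 60, 0, 0, 0, 0, 0, 8, 60, 0, 0, 0, 0, 0, 8, 60, 0, 0, 0, 0, 0, 8, 60, 0, 0, 0, 0, 0, 8, 60, 0, 0, 0, 0, 0, 8, 60, 0, 0, 0, 0, 0, 8, 60, 0, 0, 0, 0, 0, 8.4])

```text
t: 0.9
tool_pos: [0.2592, 0.541, 0.4041]
orientation: [2.228, 2.215, -0.002]
force: [0.4, 0.6, -0.4]
opening: 0.0602
gripper_force: 0.0
```

drive_tool(moves=[60, -45, 10, 0, 0, 0, 0, 60, -45, 15, 0, 0, 0, 0, 60, -45, 15, 0, 0, 0, 0, 60, -45, 15, 0, 0, 0, 0, 60, -45, 15, 0, 0, 0, 0, 60, -45, 15, 0, 0, 0, 0, 60, -45, 15, 0, 0, 0, 0, 60, -45, 15, 0, 0, 0, 0])

```text
t: 1.7
tool_pos: [0.3742, 0.1793, 0.4045]
orientation: [2.221, 2.222, -0.0]
force: [1.7, -0.3, 0.3]
opening: 0.0603
gripper_force: 0.0
```

drive_tool(moves=[60, -45, 15, 0, 0, 0, 0, 60, -45, 15, 0, 0, 0, 0, 60, -45, 15, 0, 0, 0, 0, 60, -45, 15, 0, 0, 0, 0, 60, -45, 15, 0, 0, 0, 0, 60, -45, 15, 0, 0, 0, 0, 60, -45, 8, 0, 0, 0, 0, 60, 0, 0, 0, 0, 0, 0])

```text
t: 2.5
tool_pos: [0.4723, -0.1385, 0.404]
orientation: [2.227, 2.216, -0.003]
force: [-0.9, 1.1, -0.7]
opening: 0.06
gripper_force: 0.0
```

Run:
```python
from h import *
st()
a=cam('wrist','3.png');np.savez('w.npz',**a)
P=cloud(a)
m=(P[...,2]>.026)&(P[...,2]<.036)&(P[...,0]>.4)&(abs(P[...,1]+.137)<.1)&(a['depth']>0)
print('top',cv2.minAreaRect(P[m][:,:2].astype(np.float32)),P[m].min(0),P[m].max(0))
m=(P[...,2]>.05)&(P[...,2]<.072)&(P[...,0]<.52)&(a['color'].max(-1)<60)&(abs(P[...,1]+.137)<.08)
q=P[m];print('bar',len(q),q.mean(0),q.min(0),q.max(0),cv2.minAreaRect(q[:,:2].astype(np.float32)))
```

```text
t 2.5 tcp [ 0.4723 -0.1385  0.404 ] open 0.05999564919061587 F [-0.9  1.1 -0.7]
[[ 0.005  1.    -0.001]
 [ 1.    -0.005 -0.001]
 [-0.001 -0.001 -1.   ]]
[-0.389 -0.164  1.781 -0.002  1.526 -0.384]
top ((0.6601707339286804, -0.12571105360984802), (0.16036935150623322, 0.30687230825424194), 88.21292877197266) [ 0.50778955 -0.21048882  0.02600264] [ 0.81322027 -0.04748791  0.03598807]
bar 662 [ 0.47116615 -0.13428931  0.06669969] [ 0.46548984 -0.17809906  0.05800834] [ 0.47622425 -0.09766366  0.0695258 ] ((0.4710844159126282, -0.1378728151321411), (0.010361893102526665, 0.08033929020166397), 1.4948233366012573)
```

View pics/3.png

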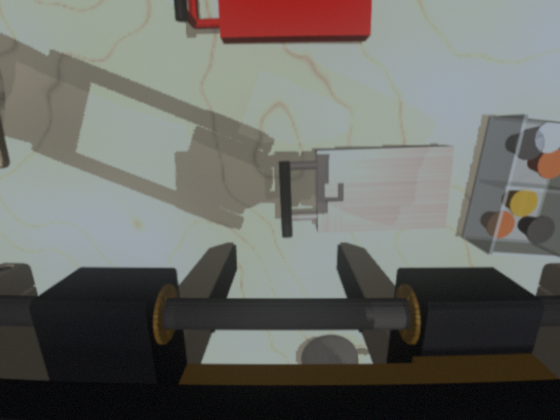

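The wrist view shows the handle bar at (286,199) and the housing spanning (317–452, 146–232). The rest is turned only slightly. I'll fit the housing rectangle and the bar axis.

Run:
```python
from h import *
a=dict(np.load('w.npz'));P=cloud(a)
m=(P[...,2]>.02)&(P[...,2]<.042)
r=np.zeros_like(m);r[138:240,312:458]=1
m=cv2.morphologyEx((m&r).astype(np.uint8),cv2.MORPH_OPEN,np.ones((9,9)))>0
q=P[m];R=cv2.minAreaRect(q[:,:2].astype(np.float32));print('house',R,q[:,2].mean())
# bar line
m=np.zeros_like(m);m[155:240,278:294]=1
m&=(a['color'].max(-1)<60)&(P[...,2]>.055)&(P[...,2]<.075)
q=P[m];f=cv2.fitLine(q[:,:2].astype(np.float32),cv2.DIST_HUBER,0,.01,.01).ravel();print('bar',q.min(0),q.max(0),np.degrees(np.arctan2(-f[0],f[1])),f)
```

```text
house ((0.5892281532287598, -0.13516798615455627), (0.16060121357440948, 0.1000891700387001), 1.9602148532867432) 0.03074269796847683
bar [ 0.46548984 -0.17809906  0.05800834] [ 0.47622425 -0.09766366  0.0695258 ] -178.32501 [ 0.02922984 -0.9995727   0.47114456 -0.13661522]
```

drive_tool(moves=[60, 0, -1, 30, 0, 0, -2.1, 60, 0, 0, 35, 0, 0, 0, 60, 0, 0, 35, 0, 0, 0, 60, 0, 0, 30, 0, 0, 0, 60, 0, 0, 25, 0, 0, 0, 60, 0, 0, 20, 0, 0, 0, 60, 0, 0, 0, 0, 0, 0])

```text
t: 3.25
tool_pos: [0.4695, -0.1321, 0.2265]
orientation: [-2.175, -2.259, 0.003]
force: [-0.2, 0.3, 0.8]
opening: 0.0599
gripper_force: 0.0
```

drive_tool(moves=[30, 0, 0, 0, 0, 0, 0, 0, 0, 0, 0, 0, 0, 0, 0, 0, 0, 0, 0, 0, 0, 0, 0, 0, 0, 0, 0, 0, 0, 0, 0, 0, 0, 0, 0, 0, 0, 0, 0, 0, 0, 0, 0, 0, 0, 0, 0, 0, 0], grip_force=25)

```text
t: 3.95
tool_pos: [0.4712, -0.134, 0.2299]
orientation: [-2.18, -2.262, 0.0]
force: [-2.0, 0.4, 2.4]
opening: 0.0113
gripper_force: 25.0
```

drive_tool(moves=[0, 0, -6, 0, 0, 0, 0, 0, 0, -12, 0, 0, 0, 0, 0, 0, -15, 0, 0, 0, 0, 0, 0, -15, 0, 0, 0, 0, 0, 0, -15, 0, 0, 0, 0, 0, 0, -15, 0, 0, 0, 0, 0, 0, -14, 0, 0, 0, 0, 0, 0, -8, 0, 0, 0, 0], grip_force=30)

```text
t: 4.75
tool_pos: [0.3709, -0.1373, 0.2299]
orientation: [2.18, 2.261, 0.003]
force: [5.8, 3.1, -2.6]
opening: 0.011
gripper_force: 30.0
```

drive_tool(moves=[0, 0, -3, 0, 0, 0, 0, 0, 0, -2, 0, 0, 0, 0, 0, 0, -1, 0, 0, 0, 0, 0, 0, 0, 0, 0, 0, 0])

```text
t: 5.15
tool_pos: [0.3655, -0.1376, 0.2299]
orientation: [2.18, 2.261, 0.002]
force: [-1.7, 3.0, 5.0]
opening: 0.0108
gripper_force: 30.0
```

Run:
```python
from h import *
st()
a=cam('wrist');b=cam('scene');s=cam('side')
im=np.zeros((600,800,3),np.uint8)
im[:300,:400]=cv2.resize(a['color'],(400,300))
im[:300,400:]=cv2.resize(b['color'][120:240,200:360],(400,300),interpolation=2)
im[300:,:400]=cv2.resize(s['color'][210:300,200:320],(400,300),interpolation=2)
cv2.imwrite('pics/4.png',np.clip(im[:,:,::-1]*1.6,0,255).astype(np.uint8))
```

```text
t 5.15 tcp [ 0.3655 -0.1376  0.2299] open 0.010818866866540492 F [-1.7  3.   5. ]
[[-0.036  0.999  0.001]
 [ 0.999  0.036  0.001]
 [ 0.001  0.001 -1.   ]]
[-4.920e-01 -3.060e-01  2.229e+00  1.000e-03  1.218e+00 -5.290e-01]
```

View pics/4.png

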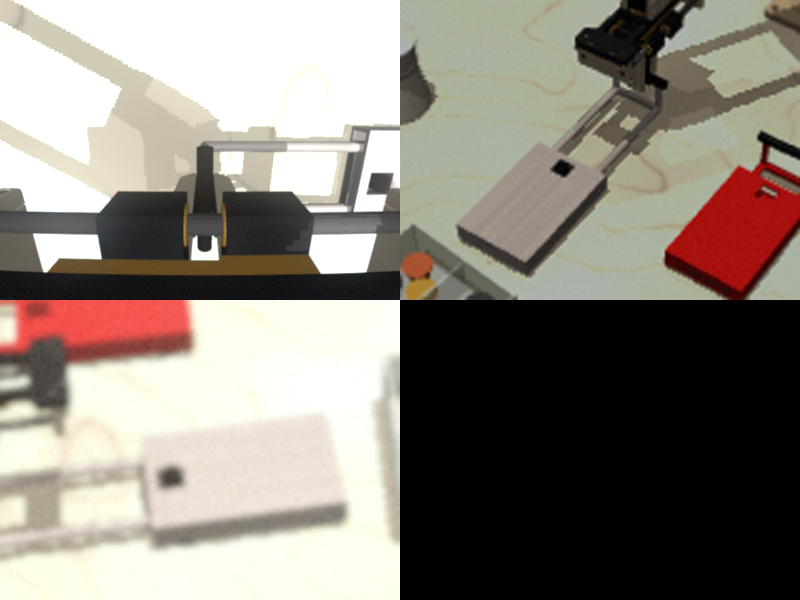

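The rack is out, and a dark disc shows in the hole at panel pixel (562,167). I'll check whether the lock is up using depth, then with a gentle push-back.

drive_tool(moves=[0, 0, -1, 0, 0, 0, 0, 0, 0, -1, 0, 0, 0, 0, 0, 0, 0, 0, 0, 0, 0])

```text
t: 5.6
tool_pos: [0.3634, -0.1377, 0.2299]
orientation: [-2.18, -2.262, -0.001]
force: [1.7, 3.9, 2.2]
opening: 0.0112
gripper_force: 30.0
```

drive_tool(moves=[0, 0, 1, 0, 0, 0, 0, 0, 0, 1, 0, 0, 0, 0, 0, 0, 1, 0, 0, 0, 0, 0, 0, 1, 0, 0, 0, 0, 0, 0, 1, 0, 0, 0, 0, 0, 0, 0, 0, 0, 0, 0])

```text
t: 6.2
tool_pos: [0.3669, -0.1376, 0.2297]
orientation: [-2.176, -2.258, 0.006]
force: [-15.3, 4.4, 19.1]
opening: 0.0112
gripper_force: 30.0
```

Run:
```python
from h import *
st()
for n in('wrist','scene','side'):
    c=cam(n);P=cloud(c)
    ctr=np.array([.589-.06,-.1352-.002]);d=np.hypot(*(P[...,:2]-ctr).transpose(2,0,1))
    m=(d<.02)&(c['color'].max(-1)<60)
    q=P[m];print(n,len(q),q[:,2].min() if len(q) else'',np.percentile(q[:,2],[25,50,75,95]) if len(q) else '',q.mean(0) if len(q) else '')
    m=(d>.03)&(d<.045)&(P[...,2]>.02)&(P[...,0]>.525);print(' plate',np.median(P[m][:,2]))
```

```text
t 6.2 tcp [ 0.3669 -0.1376  0.2297] open 0.011177119599593454 F [-15.3   4.4  19.1]
[[-0.037  0.999 -0.006]
 [ 0.999  0.037  0.001]
 [ 0.001 -0.006 -1.   ]]
[-4.890e-01 -2.960e-01  2.222e+00 -2.000e-03  1.222e+00 -5.250e-01]
wrist 803 0.019584136239384046 [0.03036447 0.03545724 0.03663818 0.03730613] [ 0.5273012  -0.13576077  0.03312478]
 plate 0.030788650928786684
scene 42 0.020765541094728425 [0.02846631 0.03303919 0.03499869 0.03812228] [ 0.53044352 -0.13620463  0.03165937]
 plate 0.02992266464517099
side 12 0.03046019265993147 [0.03420034 0.03527337 0.03572386 0.03873396] [ 0.5276846  -0.14252597  0.0351169 ]
 plate 0.030999335165409182
```

Locked: the button stands 6 mm above the plate and push-back is blocked at 15 N. Now I'll release and rise.

drive_tool(moves=[0, 0, -2.5, 0, 0, 0, 0, 40, 0, 0, 0, 0, 0, 0, 40, 0, 0, 0, 0, 0, 0, 40, 0, 0, 0, 0, 0, 0, 40, 0, 0, 0, 0, 0, 0])

```text
t: 6.85
tool_pos: [0.3657, -0.1378, 0.2296]
orientation: [-2.18, -2.262, 0.001]
force: [0.3, 0.1, -0.2]
opening: 0.0372
gripper_force: 0.0
```

drive_tool(moves=[40, 0, 0, -20, 0, 0, 0, 40, 0, 0, -40, 0, 0, 0, 60, 0, 0, -45, 0, 0, 0, 60, 0, 0, -45, 0, 0, 0, 60, 0, 0, -30, 0, 0, 0, 60, 0, 20, 0, 0, 0, 0, 60, 0, 20, 0, 0, 0, 0, 60, 0, 0, 0, 0, 0, 0])

```text
t: 7.65
tool_pos: [0.407, -0.1363, 0.4098]
orientation: [2.179, 2.262, 0.0]
force: [-1.3, 0.3, -0.5]
opening: 0.0603
gripper_force: 0.0
```

Run:
```python
from h import *
st()
a=cam('wrist','5.png');np.savez('w2.npz',**a)
```

```text
t 7.65 tcp [ 0.407  -0.1363  0.4098] open 0.060321801995761946 F [-1.3  0.3 -0.5]
[[-0.037  0.999  0.   ]
 [ 0.999  0.037 -0.   ]
 [-0.     0.    -1.   ]]
[-0.443 -0.352  1.926  0.     1.567 -0.48 ]
```

View pics/5.png

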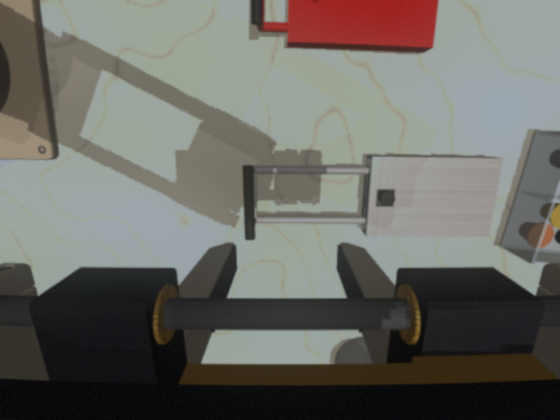

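The wrist view shows the pulled-out bars at rows 170 and 220 (columns 257–365), the handle at (249,203) and the button at (386,198).

Run:
```python
from h import *
a=dict(np.load('w2.npz'));P=cloud(a)
def box(z0,z1,r0,r1,c0,c1,col=None):
    m=np.zeros(P.shape[:2],bool);m[r0:r1,c0:c1]=1
    m&=(P[...,2]>z0)&(P[...,2]<z1)
    return P[m]
ys=[]
for r in((160,180),(210,230)):
    q=box(.016,.03,*r,275,350);ys.append(q.mean(0));print('bar',len(q),q.mean(0),q.min(0),q.max(0))
print('mid',np.mean(ys,0))
q=box(.055,.072,160,245,240,258);print('handle',q.mean(0),q.min(0),q.max(0))
q=box(.02,.042,150,240,367,500);print('house',cv2.minAreaRect(q[:,:2].astype(np.float32)))
for n in ('a.npz','b.npz'):
    c=dict(np.load(n));Q=cloud(c);m=(np.hypot(Q[...,0]-.537,Q[...,1]+.401)<.03)&(Q[...,2]>.125)&(Q[...,2]<.149)
    q=Q[m];print(n,len(q),q.min(0),q.max(0))
```

```text
bar 589 [ 0.43674303 -0.10817531  0.02158804] [ 0.39247674 -0.11409962  0.01649986] [ 0.48418819 -0.1030348   0.02490006]
bar 557 [ 0.43994186 -0.17054008  0.02145876] [ 0.39417569 -0.17677539  0.01605564] [ 0.48935865 -0.16563897  0.02445773]
mid [ 0.43834244 -0.13935769  0.0215234 ]
handle [ 0.36634416 -0.14116788  0.06628465] [ 0.35927026 -0.18457773  0.0610427 ] [ 0.37314896 -0.10111057  0.06995942]
house ((0.5879932641983032, -0.13572187721729279), (0.16367903351783752, 0.10096167773008347), 2.2641162872314453)
a.npz 48 [ 0.52954626 -0.40802917  0.12567361] [ 0.54880383 -0.38867504  0.14852168]
b.npz 81 [ 0.52290668 -0.4180834   0.12500761] [ 0.54821195 -0.39833509  0.14899245]
```

drive_tool(moves=[60, -25, 11, 0, 0, 0, 0, 60, -41, 18, 0, 0, 0, 0, 60, -41, 18, 0, 0, 0, 0, 60, -41, 18, 0, 0, 0, 0, 60, -41, 18, 0, 0, 0, 0, 60, -41, 18, 0, 0, 0, 0, 60, -41, 18, 0, 0, 0, 0, 60, 0, 0, 0, 0, 0, 0])

```text
t: 8.5
tool_pos: [0.5344, -0.407, 0.4051]
orientation: [-2.18, -2.254, 0.002]
force: [-0.2, 0.3, -0.8]
opening: 0.0603
gripper_force: 0.0
```

Run:
```python
from h import *
st()
a=cam('wrist','6.png');P=cloud(a)
m=(P[...,2]>.12)&(P[...,2]<.16)&(a['color'].max(-1)<60)&(np.hypot(P[...,0]-.536,P[...,1]+.403)<.03)
q=P[m];print(len(q),q.min(0) if len(q) else '',q.max(0) if len(q) else '')
b=cam('scene');Q=cloud(b)
m=(np.hypot(Q[...,0]-.537,Q[...,1]+.401)<.03)&(Q[...,2]>.125)&(Q[...,2]<.149)
print(Q[m].min(0),Q[m].max(0))
```

```text
t 8.5 tcp [ 0.5344 -0.407   0.4051] open 0.06026693551590393 F [-0.2  0.3 -0.8]
[[-0.034  0.999 -0.005]
 [ 0.999  0.034  0.003]
 [ 0.003 -0.005 -1.   ]]
[-7.270e-01  3.270e-01  1.261e+00 -1.000e-03  1.559e+00 -7.600e-01]
712 [ 0.52578105 -0.41353568  0.12017794] [ 0.54705046 -0.39173874  0.15378411]
[ 0.52607443 -0.41770797  0.12504155] [ 0.5480791  -0.38917908  0.14858999]
```

View pics/6.png

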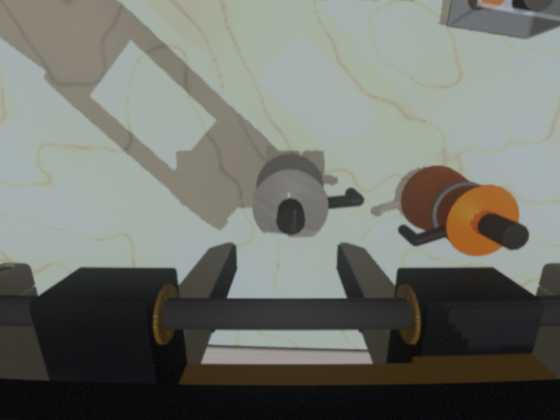

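The knob is centred at (290,215), about (0.536, −0.4025), below the gripper. I'll descend and grip.

drive_tool(moves=[60, 0, 0, 10, 0, 0, 0, 60, 0, 0, 30, 0, 0, 0, 60, 0, 0, 30, 0, 0, 0, 60, 0, 0, 20, 0, 0, 0, 60, 0, 0, 11, 0, 0, 0, 60, 0, 0, 0, 0, 0, 0, 60, 0, 0, 0, 0, 0, 0])

```text
t: 9.3
tool_pos: [0.5348, -0.4024, 0.3102]
orientation: [2.179, 2.261, 0.0]
force: [-1.3, -0.0, 0.0]
opening: 0.0596
gripper_force: 0.0
```

drive_tool(moves=[30, 0, 0, 0, 0, 0, 0, 30, 0, 0, 0, 0, 0, 0, 0, 0, 0, 0, 0, 0, 0, 0, 0, 0, 0, 0, 0, 0, 0, 0, 0, 0, 0, 0, 0, 0, 0, 0, 0, 0, 0, 0, 0, 0, 0, 0, 0, 0, 0], grip_force=40)

```text
t: 10.0
tool_pos: [0.5348, -0.4027, 0.3088]
orientation: [2.18, 2.262, 0.0]
force: [1.7, -0.4, 0.3]
opening: 0.0232
gripper_force: 40.0
```

drive_tool(moves=[0, 0, 0, -3, 0, 0, 0, 0, 0, 0, -7, 0, 0, 0, 0, 0, 0, -12, 0, 0, 0, 0, 0, 0, -15, 0, 0, 0, 0, 0, 0, -17, 0, 0, 0, 0, 0, 0, -15, 0, 0, 0, 0, 0, 0, -9, 0, 0, 0, 0, 0, 0, -4, 0, 0, 0])

```text
t: 10.8
tool_pos: [0.5349, -0.4029, 0.393]
orientation: [2.178, 2.26, 0.0]
force: [0.2, 0.1, -4.7]
opening: 0.0233
gripper_force: 40.0
```

drive_tool(moves=[0, 4, -1, 0, 0, 0, 0, 0, 10, -3, 0, 0, 0, 0, 0, 16, -5, 0, 0, 0, 0, 0, 20, -7, 0, 0, 0, 0, 0, 22, -7, 0, 0, 0, 0, 0, 22, -7, 0, 0, 0, 0, 0, 22, -7, 0, 0, 0, 0, 0, 22, -7, 0, 0, 0, 0])

```text
t: 11.6
tool_pos: [0.4847, -0.2647, 0.3894]
orientation: [-2.179, -2.261, 0.0]
force: [0.3, 0.2, -4.9]
opening: 0.0235
gripper_force: 40.0
```

drive_tool(moves=[0, 22, -7, 0, 0, 0, 0, 0, 22, -7, 0, 0, 0, 0, 0, 22, -7, 0, 0, 0, 0, 0, 22, -7, 0, 0, 0, 0, 0, 18, -6, 0, 0, 0, 0, 0, 13, -4, 0, 0, 0, 0, 0, 7, -2, 0, 0, 0, 0, 0, 2, -1, 0, 0, 0, 0])

```text
t: 12.4
tool_pos: [0.4397, -0.1394, 0.3905]
orientation: [-2.179, -2.263, 0.0]
force: [-0.1, -0.2, -5.4]
opening: 0.0234
gripper_force: 40.0
```

Run:
```python
from h import *
st()
b=cam('scene');s=cam('side')
im=np.zeros((400,800,3),np.uint8)
im[:,:400]=cv2.resize(b['color'][80:240,180:340],(400,400),interpolation=2)
im[:,400:]=cv2.resize(s['color'][160:320,150:310],(400,400),interpolation=2)
cv2.imwrite('pics/7.png',np.clip(im[:,:,::-1]*1.5,0,255).astype(np.uint8))
```

```text
t 12.4 tcp [ 0.4397 -0.1394  0.3905] open 0.023428351837949498 F [-0.1 -0.2 -5.4]
[[-0.037  0.999 -0.   ]
 [ 0.999  0.037  0.   ]
 [ 0.    -0.    -1.   ]]
[-0.418 -0.247  1.877 -0.     1.512 -0.456]
```

View pics/7.png

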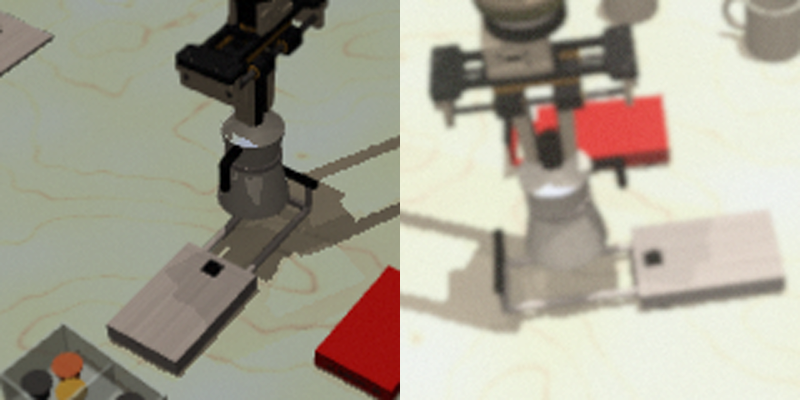

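The pot hangs upright above the middle of the bars (left panel (255,170)), and the button is still up. I'll lower it.

drive_tool(moves=[0, 0, 0, 4, 0, 0, 0, 0, 0, 0, 9, 0, 0, 0, 0, 0, 0, 12, 0, 0, 0, 0, 0, 0, 12, 0, 0, 0, 0, 0, 0, 9, 0, 0, 0, 0, 0, 0, 6, 0, 0, 0, 0, 0, 0, 3, 0, 0, 0, 0, 0, 0, 0, 0, 0, 0])

```text
t: 13.3
tool_pos: [0.4398, -0.14, 0.3353]
orientation: [-2.18, -2.261, 0.0]
force: [-0.7, -0.3, -5.2]
opening: 0.0231
gripper_force: 40.0
```

drive_tool(moves=[0, 0, 0, 1, 0, 0, 0, 0, 0, 0, 1, 0, 0, 0, 0, 0, 0, 1, 0, 0, 0, 0, 0, 0, 0, 0, 0, 0])

```text
t: 13.7
tool_pos: [0.44, -0.14, 0.3328]
orientation: [2.18, 2.262, 0.0]
force: [-0.4, 0.0, -4.7]
opening: 0.0231
gripper_force: 40.0
```

drive_tool(moves=[0, 0, 0, 0.5, 0, 0, 0, 0, 0, 0, 0.5, 0, 0, 0, 0, 0, 0, 0, 0, 0, 0])

```text
t: 14.0
tool_pos: [0.4399, -0.14, 0.3317]
orientation: [-2.18, -2.262, 0.0]
force: [0.0, 0.5, -5.4]
opening: 0.0235
gripper_force: 40.0
```

drive_tool(moves=[0, 0, 0, 0.5, 0, 0, 0, 0, 0, 0, 0.5, 0, 0, 0, 0, 0, 0, 0, 0, 0, 0])

```text
t: 14.3
tool_pos: [0.4402, -0.1401, 0.3315]
orientation: [2.18, 2.261, 0.001]
force: [-0.8, 0.5, 2.7]
opening: 0.0234
gripper_force: 40.0
```

Contact: the force rose from −5 N to +3 N. I'll release gently, then rise.

drive_tool(moves=[30, 0, 0, 0, 0, 0, 0, 40, 0, 0, 0, 0, 0, 0, 60, 0, 0, 0, 0, 0, 0, 60, 0, 0, 0, 0, 0, 0, 60, 0, 0, 0, 0, 0, 0, 60, 0, 0, 0, 0, 0, 0])

```text
t: 14.9
tool_pos: [0.4399, -0.14, 0.3307]
orientation: [-2.18, -2.262, 0.0]
force: [0.4, 0.2, -0.6]
opening: 0.0596
gripper_force: 0.0
```

drive_tool(moves=[60, 0, 0, -8, 0, 0, 0, 60, 0, 0, -20, 0, 0, 0, 60, 0, 0, -30, 0, 0, 0, 60, 0, 0, -30, 0, 0, 0, 60, 0, 0, -20, 0, 0, 0, 60, 0, 0, 0, 0, 0, 0, 60, 0, 0, 0, 0, 0, 0])

```text
t: 15.6
tool_pos: [0.44, -0.14, 0.439]
orientation: [2.18, 2.261, 0.001]
force: [-0.1, 0.9, -1.0]
opening: 0.06
gripper_force: 0.0
```

Run:
```python
from h import *
st()
b=cam('scene');s=cam('side')
for c in(b,s):
    Q=cloud(c);m=(np.hypot(Q[...,0]-.44,Q[...,1]+.14)<.03)&(Q[...,2]>.148)&(Q[...,2]<.178);print(Q[m].min(0),Q[m].max(0))
im=np.zeros((400,800,3),np.uint8)
im[:,:400]=cv2.resize(b['color'][80:240,180:340],(400,400),interpolation=2)
im[:,400:]=cv2.resize(s['color'][160:320,150:310],(400,400),interpolation=2)
cv2.imwrite('pics/8.png',np.clip(im[:,:,::-1]*1.5,0,255).astype(np.uint8))
```

```text
t 15.6 tcp [ 0.44  -0.14   0.439] open 0.059983239056985604 F [-0.1  0.9 -1. ]
[[-0.037  0.999  0.001]
 [ 0.999  0.037 -0.   ]
 [-0.     0.001 -1.   ]]
[-0.419 -0.264  1.803 -0.     1.601 -0.456]
[ 0.42819296 -0.15395159  0.14802722] [ 0.4542741  -0.12738872  0.17668301]
[ 0.42747363 -0.15582487  0.14837528] [ 0.45082741 -0.13146397  0.17694254]
```

View pics/8.png

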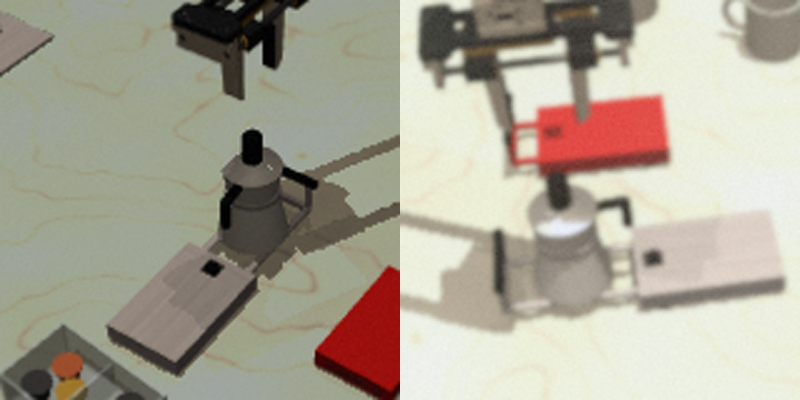

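The pot stands upright in the middle of the bars (left panel (255,200)), the button is up at (212,268), and the gripper is clear.

```bash
python3 -c "
from plant import robot
print(robot.close_job())"
```

```text
the job is handed in; nothing more can be done
None
```

I pulled the rack out until the lock button popped up, then stood the coffee pot upright in the middle of the bars and let go. I handed the job in at about 16 s; its verdict was not shown.

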